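# Shut the specimen chamber and close its toggle latch

### The job

Close the blue specimen chamber: push its door gently shut until you feel it press on the seal, then hook the latch's wire bail over the keeper on the door, then press the red lever down past centre until it is fully home and the door is drawn tight. Do not use force on anything, and leave the things around and on top of the chamber where they are.

Things in the scene. Friction and masses are not known exactly. Their poses are not given: they have to be found in the camera images.
- chamber: Blue box, 150 (x) x 170 (y) x 105 mm (z) on a 55 mm high aluminium riser; fixed. Origin: centre of its underside, z up. Its front, closed by the window door, looks along its -x (towards the robot). Latch on its top in the middle (y = 0): all latch parts move in its x-z plane. Pivot of the lever at x -35, z 125 mm. A loose cassette lies on its top behind, at x +50, y +55 mm.
- door (a joint): Window door in an aluminium frame, 10 mm thick, 170 wide, top edge 95 mm above the hinge; hinge along y at chamber x -86, z 10 mm. rad; grows as the top leans out to -x; starts 0.12-0.35. Stays where left (3 N at the top move it). It meets the rubber seal somewhere from 0 to -0.025 (differs each time: feel for it); the seal then gives about 8 N per mm at the top. Latched it reads about -0.05.
- door_top (a point): Middle of the outer (-x) face of the door's top rail, 8 mm below its top edge. The rail runs the full width; push it beside the keeper, e.g. 50 mm to a side (y +-50 mm).
- keeper_seat (a point): Where the bail's bar sits in the keeper: a steel hook, 24 mm wide, in the middle of the door's top edge. Axes as the door (x into chamber). Its foot (top 3 mm below this point) reaches 17 mm out to -x; its upright face is 3 mm to +x; a lip 8 mm above, pointing to -x, ends 1.5 mm to -x of this point. The bar comes down outside the lip and is drawn in under it.
- lever (a joint): Latch lever (steel, red paddle 26 mm wide, 6 thick): 75 mm from pivot to tip. rad; 0 = upright, grows as it swings back (to chamber +x) and down; starts 0.06-0.20; centre near 1.53; home stop 1.745, 10 degrees below level. It stays put while the bail is slack. Hooked, the bail goes taut at 0.6-0.9, needs 4 to 12 N down at 45 mm from the pivot, then snaps home by itself past centre.
- lever_tip (a point): Tip of the lever, middle of the paddle end, 75 mm from its pivot.
- lever_pivot (a point): Lever's pivot on the chamber, chamber x -35, y 0, z 125 mm; the axis runs along the chamber's y.
- bail (a joint): Wire bail, U-shaped loop 43 mm wide, hinged to the lever 25 mm from the lever's pivot, straddling lever and keeper. rad, relative to the lever: 0 = lying along the lever, grows as it swings forward to -x and down. Starts 0, leaning back on the lever; hinge is free, so once tipped past upright towards the door it falls slowly onto the keeper (if the door is shut, outside its lip).
- bail_bar (a point): Middle of the bail's cross bar (6 mm round, 43 mm long along y), 76 mm from the bail's hinge on the lever; at the start it stands 26 mm beyond the lever's tip.
- top_cassette: Green cassette 29 x 41 x 6 mm, loose on the chamber's top; leave it. Origin under its centre.
- mailer: Blue and white slide box 30 x 82 x 15 mm lying loose on the riser, to the right; leave it. Origin under its centre.
- tweezers: Forceps 17 x 122 x 6 mm lying loose on the riser, to the left; leave them. Origin under the centre.

How it is judged:
By the outcome, as a careful person would: the job done as asked, in the order asked, and still so for the second after the job is handed in, with the robot touching nothing.
It also fails if it takes over 51 s, if anything falls off the work surface, if the arm or the gripper's body presses on something with over 40 N, if the wrist force passes 120 N, or if a joint passes its speed limit or range.

### The arm

A 6-joint arm with a two-finger parallel gripper is mounted at the origin on a cart in front of the work surface, level with it; the furniture and walls round the work are solid. World frame = base frame: x ahead of the robot, y to its left, z up, the work surface at z = 0. Lengths are in mm, angles in rad, forces in N, time in s.
With the tool pointing down it reaches from about 250 to 725 mm from the base axis. Payload 9.7 kg.
Tool frame: the origin (TCP) lies at the very end of the fingers, on their centre line; the grasp point (between the pads) lies pinch_z behind it (pinch_z is the distance from the TCP to the grasp point, in mm); z points along the fingers, y is the line along which they close (so a half turn about z gives the same grasp; the last joint's range is limited). The gripper opens to 85 mm and grips with 20 to 120 N. Pads are 22 mm wide; open, the fingers measure 114 mm over their backs; the gripper's body (76 mm by 85 mm) begins 54 mm behind the grasp point. The pads swing forward as they close: fully open they stand 13 mm farther back than shut.
Start: joints at [-1.251, 0.087, 0.176, 1.66, 0, 1.571], TCP at [172.904, -522.112, 210.384] pointing down, gripper open.
Joint ranges: [-3.13, 3.13], [-0.85, 1.81], [-1.15, 1.24], [-2.2, 2.28], [-1.44, 1.52], [-3.14, 3.14]. Speed limits (rad/s): [2.22, 2.22, 2.57, 3.14, 3.14, 3.14].

### API

Orientations are given as a unit quaternion [x, y, z, w].
In Python, from station import state, capture, camera_params, finish_job, pinch_z gives the robot as it stands.
- The arm moves only by the tool carry_out, never from a script. Its argument "commands" is a list of rows, each a list of 7 numbers: the shift along the tool's x, y, z in units of 25 mm (1.0 is 25 mm), then the turn, a rotation vector about the tool's x, y, z in units of 5 degrees (1.0 is 5 degrees), then the opening, from 0 (shut) to 1 (fully open). In form: [[dx, dy, dz, wx, wy, wz, fingers], ...]. A call has 1 to 20 rows; each row shifts and turns the commanded pose from where the row before left it, along the tool's axes as they then stand; what a row does not reach is not made up. A row lasts 1/10 s, in which the tool goes at most 50 mm and 8.59 degrees, less where a joint would pass 70% of its speed; a pose out of reach is approached as far as the arm can. A call with a number of a shift or a turn outside -1 to 1 is refused whole. A call with a gripper value outside its range is refused whole. The fingers move at their own pace and stop on an object; "grip_force" is the grip in N (left out, the last holds). Time passes only in rows, so rows that do not move let the fingers close. It gives the time, the measured TCP pose, the force, the opening and the grip force at its end, in the units of the state.
- state(): the state, without advancing time (a new reading comes with each control period).
- capture(name): name is "scene" or "top"; returns (picture, depth): 384x512x3 uint8, red, green, blue; 384x512 float32, mm along the optical axis (not along the pixel's ray), 0 where there is no reading.
- camera_params(name): a dict with "fx", "fy", "cx", "cy" (pixels), "rvec" (rotation vector, rad) and "tvec" (3), from world to camera coordinates, as OpenCV has them. Camera axes: x right, y down, z forward; pixel columns grow to the right and rows downward; lengths in mm; the calibration is good to about 2 mm. A picture is of the moment at which its call begins. camera_params takes no time and is no camera call.
- finish_job(): hands the job in; it is judged then, once.
The state is a dict: "time_s": time; "joint_pos": joint angles; "dq": joint speeds; "tau": joint torques, N m; "tcp_pos": TCP position; "orientation": TCP orientation; "wrist_force": force on the tool from outside, world axes, zero at the start; "wrist_torque": the same for the moment, N m; "opening": finger opening in mm; "finger_force": force on a finger pad.
Only numpy, scipy, OpenCV 4.12 (cv2) and the standard library are available. Lean on these libraries where they do the work, as an engineer would, in place of code of your own. Each camera call takes 0.05 s, during which the arm holds its last target. There are 200 camera calls.

## Working session

There is one attempt and no reset: what is moved stays moved. The work goes in short steps, Python scripts to look and compute and a tool call to move; the robot and the scene stay as the last step left them, time stands still between calls to the robot, and variables do not carry over. Pictures are saved under pics/ and viewed, at most 10 in all, crops included, and the job is handed in when it is done.

Besides the shell and the picture viewer there is one more tool, called after "Emit:" as name(argument=value, ...) on one line, values as JSON. carry_out: Moves the arm, as the interface text tells. Its arguments: {"type":"object","properties":{"commands":{"type":"array","items":{"type":"array","items":{"type":"number","minimum":-1,"maximum":1}}},"grip_force":{"type":"number"}},"required":["commands"]}

```bash
ls; mkdir -p pics
cat > h.py <<'E'
import numpy as np, cv2
from scipy.spatial.transform import Rotation as R
from station import state, capture, camera_params, finish_job, pinch_z
def cam(n):
    p=camera_params(n); Rm=cv2.Rodrigues(np.array(p["rvec"],float))[0]; t=np.array(p["tvec"],float).ravel()
    return p,Rm,t
def cloud(n,d):
    p,Rm,t=cam(n); v,u=np.mgrid[:d.shape[0],:d.shape[1]]
    c=np.stack([(u-p["cx"])/p["fx"]*d,(v-p["cy"])/p["fy"]*d,d],-1)
    return (c-t)@Rm
def snap(n,tag):
    im,d=capture(n); np.savez(f"{n}_{tag}.npz",im=im,d=d); cv2.imwrite(f"pics/{n}_{tag}.png",im[:,:,::-1]); return im,d
E
python3 - <<'E'
from h import *
for n in("scene","top"):
    snap(n,"0"); p,Rm,t=cam(n); print(n,p["fx"],-Rm.T@t,Rm[2])
s=state(); print(s,pinch_z if not callable(pinch_z) else pinch_z())
a=[cv2.imread(f"pics/{n}_0.png") for n in("scene","top")]
E
```

```text
pics
scene 405.1099321457067 [ 407.29075491 -585.19429746  984.46480424] [ 0.146204    0.47591507 -0.86725385]
top 440.779080958083 [ 373.27584414 -192.04146232 1038.78853125] [ 0.19169867  0.02297097 -0.98118498]
{'time_s': 0.1, 'joint_pos': array([-1.25099507e+00,  8.73864090e-02,  1.75209914e-01,  1.65980890e+00,
       -4.97356558e-05,  1.57078218e+00]), 'dq': array([ 0.00041897, -0.00251442,  0.00177559, -0.00096641, -0.0005001 ,
        0.00125046]), 'tau': array([ 2.57254851e-04, -5.21562982e+01,  4.65651333e+01,  1.61150034e-02,
       -4.96187411e-06, -1.19335411e-05]), 'tcp_pos': array([ 172.81895474, -521.89383759,  209.76247307]), 'orientation': array([ 9.87241807e-01,  1.59227071e-01, -1.19208351e-04, -5.82991734e-04]), 'wrist_force': array([-0.85324679, -0.19827684,  0.22258792]), 'wrist_torque': array([0.00780648, 0.02221595, 0.06146283]), 'finger_force': 0.0, 'opening': 85.25706611362632} 18.700000000000003
```

View pics/scene_0.png

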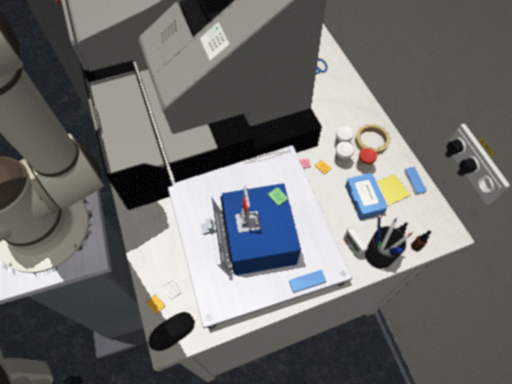

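View pics/top_0.png

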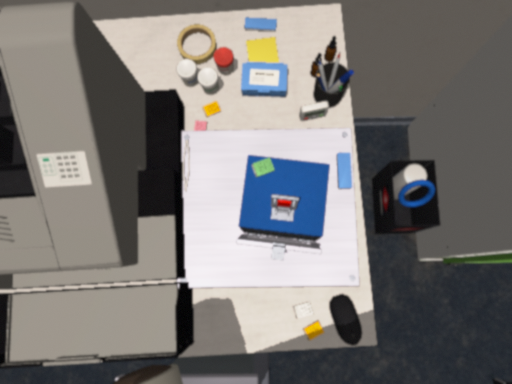

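The scene view shows the blue chamber at about (260,228), with the red lever at (245,205), the door ajar on its left and the green cassette at (278,196). In the top view the chamber is at (285,197), the lever at (285,205), the keeper at (279,250), and a tall instrument stands to its left.

Run:
```python
from h import *
for n in("top","scene"):
    z=np.load(f"{n}_0.npz"); im,d=z["im"],z["d"]; P=cloud(n,d)
    r,g,b=[im[:,:,i].astype(int) for i in range(3)]
    m=(b>r+50)&(b>g+30)&(abs(P[:,:,2]-160)<8)&(d>0)
    k,l,s,_=cv2.connectedComponentsWithStats(m.astype(np.uint8)); i=1+np.argmax(s[1:,4]); q=P[l==i]
    rect=cv2.minAreaRect(q[:,:2].astype(np.float32)); print(n,rect,np.median(q[:,2]),len(q))
    m=(r>g+70)&(r>b+70)&(P[:,:,2]>150)&(P[:,:,2]<320)&(d>0); q=P[m]; v,u=np.where(m)
    print("red",len(q),q.min(0).round(),q.max(0).round(),(u.min(),u.max(),v.min(),v.max()))
    m=(P[:,:,0]>300)&(P[:,:,0]<640)&(P[:,:,1]<0)&(P[:,:,1]>-420)&(P[:,:,2]>165)&(d>0)
    q=P[m];print("high",len(q), q[q[:,2].argsort()[::-1]][:12].round())
    g2=(g>r+40)&(g>b+40)&(abs(P[:,:,2]-165)<15); print("green",P[g2].mean(0))
    x=(260,170) if n=="top" else (225,190)
    c=im[150:270,200:360] if n=="top" else im[150:280,170:330]
    cv2.imwrite(f"pics/{n}_0c.png",cv2.resize(c[:,:,::-1],None,fx=4.5,fy=4.5,interpolation=cv2.INTER_CUBIC))
```

```text
top ((528.8438110351562, -221.22482299804688), (167.014892578125, 149.64186096191406), 82.32615661621094) 159.54637450049364 5020
red 86 [ 495. -234.  162.] [ 520. -205.  257.] (np.int64(277), np.int64(291), np.int64(199), np.int64(206))
high 788 [[ 506. -206.  285.]
 [ 502. -234.  285.]
 [ 503. -212.  285.]
 [ 501. -229.  285.]
 [ 505. -208.  284.]
 [ 499. -227.  284.]
 [ 505. -196.  284.]
 [ 499. -225.  284.]
 [ 499. -237.  284.]
 [ 501. -215.  284.]
 [ 501. -232.  284.]
 [ 505. -199.  284.]]
green [ 586.77012928 -179.57650291  165.46928516]
scene ((528.7718505859375, -223.10321044921875), (169.09022521972656, 149.60186767578125), 82.46749877929688) 160.02000484017356 3804
red 33 [ 497. -231.  231.] [ 503. -208.  257.] (np.int64(244), np.int64(247), np.int64(198), np.int64(211))
high 684 [[ 504. -200.  286.]
 [ 504. -215.  285.]
 [ 503. -231.  285.]
 [ 505. -205.  285.]
 [ 505. -219.  285.]
 [ 502. -234.  285.]
 [ 503. -223.  284.]
 [ 503. -237.  284.]
 [ 502. -227.  284.]
 [ 501. -243.  284.]
 [ 505. -212.  284.]
 [ 504. -216.  284.]]
green [ 586.52248818 -180.91123403  166.04928054]
```

View pics/top_0c.png

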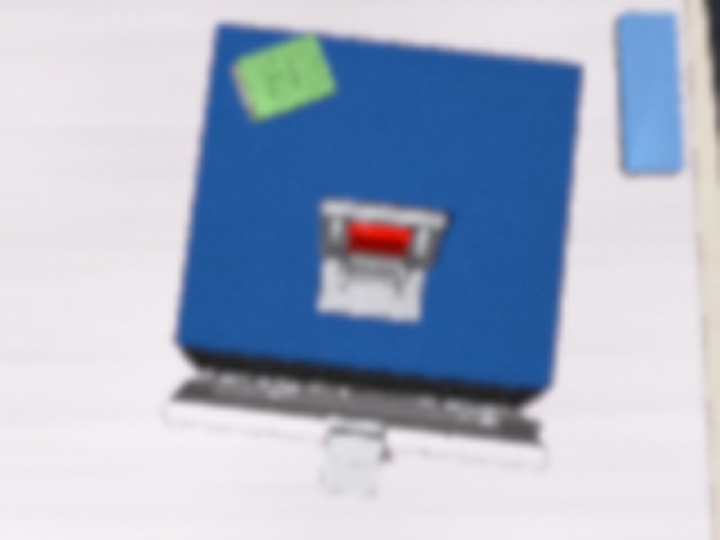

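View pics/scene_0c.png

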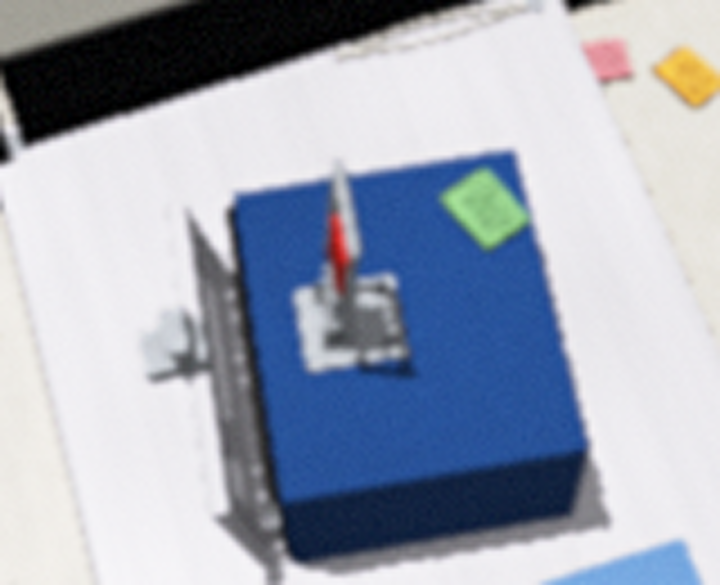

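The crops show the lever nearly upright with the bail behind it, and the keeper hook in the middle of the door's top edge at top-crop (355,430). The chamber's yaw is about -7.6°. Next: door rail, keeper and clearance to the instrument.

```bash
cat >> h.py <<'E'
C0=np.array([528.8,-222.2,55.]); YAW=np.radians(-7.6)
M=np.array([[np.cos(YAW),-np.sin(YAW),0],[np.sin(YAW),np.cos(YAW),0],[0,0,1]])
def toch(P): return (P-C0)@M
def tow(p): return C0+M@np.array(p,float)
def move(goal,yaw=YAW):
    "command units (tool frame) from now to goal (chamber mm), tool down, tool x along chamber x"
    s=state(); Rn=R.from_quat(s["orientation"]); Rg=R.from_matrix(np.c_[M[:,0],-M[:,1],[0,0,-1]])
    print("t",s["time_s"],"ch",toch(s["tcp_pos"]).round(1),"rel tool mm",Rn.inv().apply(tow(goal)-s["tcp_pos"]).round(1),"rot deg",np.degrees((Rn.inv()*Rg).as_rotvec()).round(2),"F",(s["wrist_force"]@M).round(1))
E
python3 - <<'E'
from h import *
for n in("top","scene"):
    z=np.load(f"{n}_0.npz"); d=z["d"]; P=cloud(n,d); Q=toch(P); ok=d>0
    m=ok&(Q[...,0]<-76)&(Q[...,0]>-150)&(abs(Q[...,1])<90)&(Q[...,2]>85)
    for lo,hi in((-85,-30),(30,85)):
        q=Q[m&(Q[...,1]>lo)&(Q[...,1]<hi)]; q=q[q[:,2]>q[:,2].max()-6]; print(n,"rail",lo,len(q),q.min(0).round(1),q.max(0).round(1),q.mean(0).round(1))
    q=Q[m&(abs(Q[...,1])<16)&(Q[...,0]<-90)]; q=q[q[:,2].argsort()[::-1]]; print("keeper",q[:8].round(),q.min(0).round(),q.max(0).round())
    m=ok&(abs(Q[...,1])<24)&(Q[...,2]>215)&(abs(Q[...,0]+30)<40); q=Q[m]; print("bar",q.mean(0).round(1),q[:,1].min(),q[:,1].max())
    for zl in (30,150,250,350,450):
        m=ok&(P[...,2]>zl)&(P[...,0]>150)&(P[...,0]<650)&(P[...,1]>-100)&(P[...,1]<300)&~((abs(Q[...,0])<90)&(abs(Q[...,1])<90))
        if m.any(): print("inst z>",zl,"min y",np.percentile(P[m][:,1],1).round(),"x",P[m][:,0].min().round(),P[m][:,0].max().round(),P[m][:,2].max().round())
move([-150,-55,190])
E
```

```text
top rail -85 98 [-108.6  -83.4  101.7] [-77.  -30.2 107.7] [-101.9  -55.5  103.4]
top rail 30 149 [-108.5   30.2  100.4] [-76.2  84.3 106.4] [-99.5  57.3 102.7]
keeper [[-109.    9.  135.]
 [-112.    3.  135.]
 [-107.   -2.  135.]
 [-117.    3.  134.]
 [-117.   -1.  134.]
 [-108.    7.  134.]
 [-115.   -1.  134.]
 [-108.    6.  134.]] [-130.  -16.   90.] [-97.  16. 135.]
bar [-2.660e+01 -1.000e-01  2.265e+02] -22.88333978455242 23.079999562273635
inst z> 30 min y -92.0 x 171.0 650.0 438.0
inst z> 150 min y -12.0 x 171.0 650.0 438.0
inst z> 250 min y 72.0 x 377.0 650.0 438.0
inst z> 350 min y 78.0 x 514.0 650.0 438.0
scene rail -85 104 [-107.3  -84.3  101.2] [-77.  -30.4 107.1] [-100.6  -58.5  103.3]
scene rail 30 115 [-107.3   30.2  100. ] [-76.1  84.  105.6] [-97.7  56.5 102.6]
keeper [[-105.   -2.  135.]
 [-113.   -8.  134.]
 [-106.  -12.  134.]
 [-114.   -5.  134.]
 [-105.    3.  134.]
 [-105.    0.  134.]
 [-109.    3.  134.]
 [-107.    3.  134.]] [-128.  -16.   90.] [-95.  13. 135.]
bar [-25.1  -2.3 227. ] -23.759066232161583 23.079192539321866
inst z> 30 min y -81.0 x 150.0 650.0 606.0
inst z> 150 min y -40.0 x 150.0 650.0 606.0
inst z> 250 min y -41.0 x 150.0 650.0 606.0
inst z> 350 min y -43.0 x 150.0 650.0 606.0
inst z> 450 min y -45.0 x 150.0 215.0 606.0
t 0.1 ch [-313.2 -344.1  154.8] rel tool mm [ 273.2 -188.7  -35. ] rot deg [-7.000e-02  2.000e-02  2.592e+01] F [-0.8 -0.3  0.2]
```

Emit:
carry_out(commands=[[0.6,-0.4,-0.4,0,0,0,0],[0.9,-0.6,-0.4,0,0,0,0],[0.9,-0.6,-0.4,0,0,0,0],[0.9,-0.6,-0.2,0,0,0,0],[0.9,-0.6,0,0,0,0,0],[0.9,-0.6,0,0,0,0,0],[0.9,-0.6,0,0,0,0,0],[0.9,-0.6,0,0,0,0,0],[0.9,-0.6,0,0,0,0,0],[0.9,-0.6,0,0,0,0,0],[0.9,-0.6,0,0,0,0,0],[0.6,-0.6,0,0,0,0,0],[0.4,-0.5,0,0,0,0,0],[0.2,-0.3,0,0,0,0.5,0],[0,0,0,0,0,1,0],[0,0,0,0,0,1,0],[0,0,0,0,0,1,0],[0,0,0,0,0,1,0],[0,0,0,0,0,0.7,0],[0,0,0,0,0,0,0]], grip_force=30)

```text
time_s: 2.1
tcp_pos: [367.9, -251.4, 245.8]
orientation: [0.998, -0.067, 0.0, -0.0]
wrist_force: [0.3, 0.5, -0.1]
opening: 0.1
finger_force: 0.0
```

Run:
```python
from h import *
move([-140,-55,92]); print(state()["opening"])
```

```text
t 2.1 ch [-155.6  -50.3  190.8] rel tool mm [15.6  4.7 98.8] rot deg [-0.   -0.02 -0.1 ] F [ 0.3  0.6 -0.1]
0.134422203300442
```

Emit:
carry_out(commands=[[0,0.2,0.5,0,0,0,0],[0,0,0.9,0,0,0,0],[0,0,0.9,0,0,0,0],[0,0,0.8,0,0,0,0],[0,0,0.6,0,0,0,0],[0.3,0,0.24,0,0,0,0],[0.4,0,0,0,0,0,0],[0.3,0,0,0,0,0,0],[0.2,0,0,0,0,0,0],[0.1,0,0,0,0,0,0],[0,0,0,0,0,0,0]])

```text
time_s: 3.2
tcp_pos: [399.9, -261.5, 147.1]
orientation: [0.998, -0.067, 0.0, 0.0]
wrist_force: [0.1, 0.0, -0.5]
opening: -0.4
finger_force: 0.0
```

Run:
```python
from h import *
move([-100,-55,92])
```

```text
t 3.2 ch [-122.6  -56.    92.1] rel tool mm [22.6 -1.   0.1] rot deg [ 0.01 -0.01 -0.05] F [ 0.1  0.  -0.5]
```

Emit:
carry_out(commands=[[0.1,0,0,0,0,0,0],[0.1,0,0,0,0,0,0],[0.1,0,0,0,0,0,0],[0.1,0,0,0,0,0,0],[0,0,0,0,0,0,0]])

```text
time_s: 3.7
tcp_pos: [409.6, -262.8, 146.8]
orientation: [0.998, -0.067, -0.0, -0.0]
wrist_force: [1.0, -0.0, -0.1]
opening: -0.1
finger_force: 0.0
```

Emit:
carry_out(commands=[[0.08,0,0,0,0,0,0],[0.08,0,0,0,0,0,0],[0,0,0,0,0,0,0]])

```text
time_s: 4.0
tcp_pos: [413.5, -263.3, 146.8]
orientation: [0.998, -0.067, 0.0, 0.0]
wrist_force: [-0.2, 0.1, 0.1]
opening: -0.0
finger_force: 0.0
```

Emit:
carry_out(commands=[[0.06,0,0,0,0,0,0],[0.06,0,0,0,0,0,0],[0,0,0,0,0,0,0]])

```text
time_s: 4.3
tcp_pos: [416.4, -263.7, 146.9]
orientation: [0.998, -0.067, 0.0, 0.0]
wrist_force: [0.4, 0.6, 0.0]
opening: 0.5
finger_force: 0.0
```

Emit:
carry_out(commands=[[0.06,0,0,0,0,0,0],[0.06,0,0,0,0,0,0],[0,0,0,0,0,0,0]])

```text
time_s: 4.6
tcp_pos: [419.4, -264.1, 146.9]
orientation: [0.998, -0.067, 0.0, -0.0]
wrist_force: [-1.0, -1.0, 0.2]
opening: 0.3
finger_force: 0.0
```

Emit:
carry_out(commands=[[0.06,0,0,0,0,0,0],[0.04,0,0,0,0,0,0],[0,0,0,0,0,0,0]])

```text
time_s: 4.9
tcp_pos: [421.9, -264.4, 146.9]
orientation: [0.998, -0.067, -0.0, 0.0]
wrist_force: [-0.3, 0.6, -0.9]
opening: -0.1
finger_force: 0.0
```

Run:
```python
from h import *
move([-90,-55,92])
im,d=snap("top","1"); Q=toch(cloud("top",d)); r=im.astype(int)
m=(d>0)&(Q[...,0]<-76)&(Q[...,0]>-150)&(Q[...,1]>25)&(Q[...,1]<85)&(Q[...,2]>98); q=Q[m]; print(len(q),q.min(0).round(1),q.max(0).round(1))
cv2.imwrite("pics/t1c.png",cv2.resize(im[190:270,220:340,::-1],None,fx=6,fy=6,interpolation=cv2.INTER_CUBIC))
```

```text
t 4.9 ch [-100.4  -56.    91.9] rel tool mm [10.4 -1.  -0.1] rot deg [ 0.    0.   -0.07] F [-0.4  0.5 -0.9]
210 [-108.7   25.1   98.2] [-76.1  84.2 106.9]
```

View pics/t1c.png

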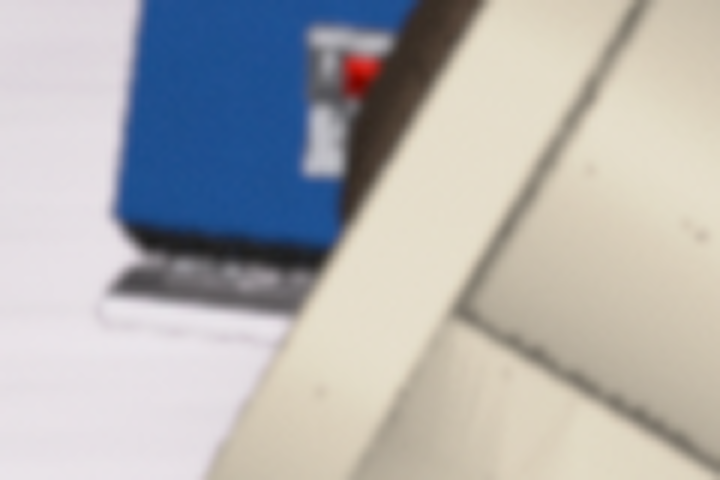

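The arm hides the finger in the top view, and the door has not moved. I'll look from the scene camera.

Run:
```python
from h import *
im,d=snap("scene","1"); Q=toch(cloud("scene",d))
p,Rm,t=cam("scene")
def pr(x): c=Rm@tow(x)+t; return (c[:2]/c[2]*[p["fx"],p["fy"]]+[p["cx"],p["cy"]]).round(1)
print("tcp px",pr([-100.4,-56,92]),"hinge ends",pr([-86,85,10]),pr([-86,-85,10]),"top",pr([-106,85,103]),pr([-106,-85,103]))
c=im[170:300,160:320]
cv2.imwrite("pics/s1c.png",cv2.resize(c[:,:,::-1],None,fx=4.5,fy=4.5,interpolation=cv2.INTER_CUBIC))
for nm,n in(("0","scene"),("1","scene")):
    z=np.load(f"scene_{nm}.npz"); Q=toch(cloud("scene",z["d"]))
    for y in (-70,-40,40,70):
        m=(abs(Q[...,1]-y)<4)&(Q[...,0]<-60)&(Q[...,0]>-140)&(Q[...,2]>20)&(Q[...,2]<130); q=Q[m]; q=q[q[:,0].argsort()]
        print(nm,y,q[::max(1,len(q)//12)][:,[0,2]].round().astype(int).tolist())
```

```text
tcp px [218.3 253. ] hinge ends [219.2 211.1] [229.1 276. ] top [207.4 194.9] [217.1 264.4]
0 -70 [[-107, 100], [-104, 101], [-102, 104], [-98, 103], [-96, 93], [-90, 65], [-85, 35], [-78, 101], [-76, 100], [-72, 106], [-69, 105], [-65, 103], [-63, 106]]
0 -40 [[-107, 101], [-102, 103], [-100, 105], [-96, 97], [-94, 68], [-89, 44], [-86, 29], [-81, 22], [-76, 104], [-71, 104], [-67, 104], [-63, 108]]
0 40 [[-106, 104], [-103, 104], [-98, 102], [-95, 91], [-91, 59], [-88, 40], [-84, 24], [-81, 22], [-76, 99], [-71, 103], [-68, 108], [-65, 106], [-62, 105]]
0 70 [[-107, 101], [-104, 103], [-99, 105], [-95, 75], [-93, 71], [-91, 67], [-89, 44], [-86, 35], [-84, 32], [-76, 101], [-71, 105], [-67, 104], [-64, 107]]
1 -70 [[-92, 71], [-88, 56], [-86, 47], [-81, 24], [-78, 100], [-76, 100], [-74, 103], [-72, 103], [-71, 105], [-69, 105], [-67, 105], [-65, 105], [-63, 104], [-61, 106]]
1 -40 [[-89, 47], [-87, 35], [-85, 28], [-83, 23], [-78, 99], [-76, 103], [-74, 104], [-72, 105], [-69, 105], [-68, 105], [-67, 105], [-65, 105], [-63, 104], [-61, 106]]
1 40 []
1 70 []
```

View pics/s1c.png

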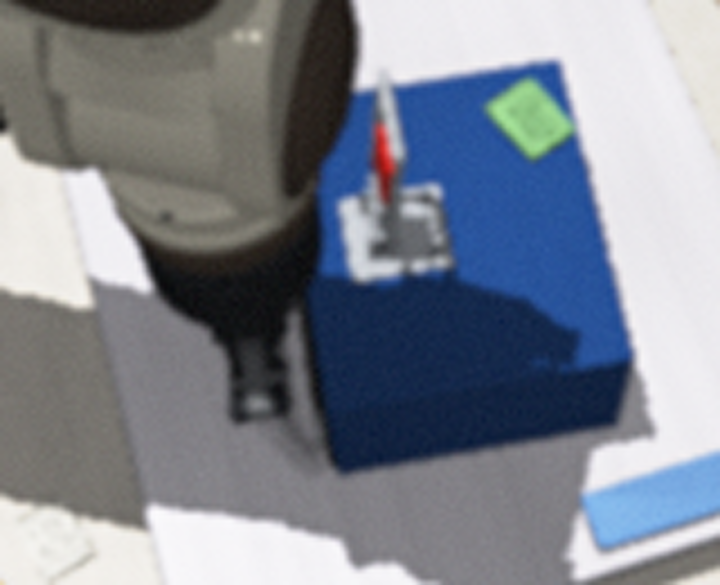

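Run:
```python
from h import *
a=np.load("top_0.npz");b=np.load("top_1.npz")
for z in (a,b):
    Q=toch(cloud("top",z["d"]))
    for c in (245,255):
        print(c,[(r,int(z["im"][r,c].mean()),*Q[r,c].round().astype(int)) for r in range(228,250)])
s=np.load("scene_1.npz"); Q=toch(cloud("scene",s["d"]))
for r in (255,258,261,264,267): print(r,[(c,int(s["im"][r,c].mean()),*Q[r,c].round().astype(int)) for c in range(208,236,2)])
```

```text
245 [(228, 47, np.int64(-76), np.int64(71), np.int64(100)), (229, 35, np.int64(-78), np.int64(71), np.int64(101)), (230, 37, np.int64(-80), np.int64(71), np.int64(100)), (231, 70, np.int64(-77), np.int64(75), np.int64(39)), (232, 119, np.int64(-78), np.int64(75), np.int64(29)), (233, 143, np.int64(-77), np.int64(77), np.int64(-1)), (234, 129, np.int64(-80), np.int64(77), np.int64(1)), (235, 101, np.int64(-84), np.int64(75), np.int64(29)), (236, 87, np.int64(-88), np.int64(73), np.int64(47)), (237, 86, np.int64(-91), np.int64(72), np.int64(59)), (238, 102, np.int64(-94), np.int64(71), np.int64(74)), (239, 149, np.int64(-97), np.int64(69), np.int64(91)), (240, 209, np.int64(-100), np.int64(68), np.int64(106)), (241, 236, np.int64(-102), np.int64(68), np.int64(102)), (242, 241, np.int64(-104), np.int64(68), np.int64(104)), (243, 237, np.int64(-106), np.int64(67), np.int64(105)), (244, 234, np.int64(-108), np.int64(67), np.int64(102)), (245, 236, np.int64(-104), np.int64(74), np.int64(1)), (246, 240, np.int64(-106), np.int64(74), np.int64(-3)), (247, 241, np.int64(-108), np.int64(73), np
[... 7048 characters left out ...]
 np.int64(-51), np.int64(-3)), (212, 131, np.int64(-123), np.int64(-52), np.int64(-2)), (214, 129, np.int64(-118), np.int64(-54), np.int64(1)), (216, 130, np.int64(-114), np.int64(-54), np.int64(-2)), (218, 125, np.int64(-109), np.int64(-55), np.int64(-1)), (220, 114, np.int64(-101), np.int64(-84), np.int64(80)), (222, 109, np.int64(-97), np.int64(-84), np.int64(79)), (224, 96, np.int64(-93), np.int64(-83), np.int64(74)), (226, 83, np.int64(-89), np.int64(-79), np.int64(60)), (228, 95, np.int64(-85), np.int64(-74), np.int64(43)), (230, 86, np.int64(-81), np.int64(-67), np.int64(18)), (232, 45, np.int64(-76), np.int64(-79), np.int64(53)), (234, 32, np.int64(-72), np.int64(-83), np.int64(63))]
```

Emit:
carry_out(commands=[[0.06,0,0,0,0,0,0],[0,0,0,0,0,0,0]])

```text
time_s: 5.2
tcp_pos: [423.4, -264.6, 146.9]
orientation: [0.998, -0.067, 0.0, 0.0]
wrist_force: [0.3, -0.1, 0.1]
opening: 0.3
finger_force: 0.0
```

Emit:
carry_out(commands=[[0.06,0,0,0,0,0,0],[0,0,0,0,0,0,0]])

```text
time_s: 5.4
tcp_pos: [424.9, -264.8, 146.9]
orientation: [0.998, -0.067, 0.0, 0.0]
wrist_force: [0.2, -0.2, 0.1]
opening: 0.0
finger_force: 0.0
```

Run:
```python
from h import *
move([-90,-55,92])
for z in (np.load("scene_0.npz"),np.load("scene_1.npz"),dict(zip(("im","d"),snap("scene","2")))):
    Q=toch(cloud("scene",z["d"])); m=(Q[...,1]<-74)&(Q[...,1]>-90)&(Q[...,0]<-79)&(Q[...,0]>-125)&(Q[...,2]>60)&(Q[...,2]<120)
    v,u=np.where(m); print(len(v)); print([(a,b,*Q[a,b].round().astype(int).tolist()) for a,b in zip(v,u)][::3])
p,Rm,t=cam("top"); im,d=snap("top","2"); Q=toch(cloud("top",d)); print([(r,*Q[r,245].round().astype(int).tolist()) for r in range(236,246)])
```

```text
t 5.4 ch [-97.4 -56.   91.9] rel tool mm [ 7.4 -1.  -0.1] rot deg [ 0.   -0.   -0.07] F [ 0.2 -0.2  0.1]
66
[(np.int64(259), np.int64(219), -100, -75, 106), (np.int64(260), np.int64(218), -103, -75, 102), (np.int64(260), np.int64(221), -97, -75, 97), (np.int64(261), np.int64(218), -103, -78, 103), (np.int64(261), np.int64(221), -97, -77, 97), (np.int64(262), np.int64(218), -103, -80, 101), (np.int64(262), np.int64(221), -97, -79, 97), (np.int64(263), np.int64(218), -104, -82, 103), (np.int64(263), np.int64(221), -97, -83, 101), (np.int64(264), np.int64(217), -106, -84, 103), (np.int64(264), np.int64(220), -100, -86, 104), (np.int64(264), np.int64(223), -94, -80, 84), (np.int64(265), np.int64(219), -102, -84, 95), (np.int64(265), np.int64(222), -96, -83, 88), (np.int64(266), np.int64(219), -103, -85, 90), (np.int64(266), np.int64(222), -97, -83, 82), (np.int64(266), np.int64(225), -91, -79, 66), (np.int64(267), np.int64(222), -97, -84, 79), (np.int64(267), np.int64(225), -91, -82, 69), (np.int64(268), np.int64(222), -98, -84, 71), (np.int64(268), np.int64(225), -91, -83, 66), (np.int6
[... 1000 characters left out ...]
nt64(223), -94, -80, 83), (np.int64(265), np.int64(218), -105, -84, 94), (np.int64(265), np.int64(221), -98, -85, 94), (np.int64(265), np.int64(224), -92, -79, 73), (np.int64(266), np.int64(220), -101, -83, 85), (np.int64(266), np.int64(223), -95, -84, 84), (np.int64(267), np.int64(220), -101, -85, 83), (np.int64(267), np.int64(223), -95, -84, 78), (np.int64(268), np.int64(221), -100, -84, 74), (np.int64(268), np.int64(224), -93, -84, 70), (np.int64(269), np.int64(223), -96, -85, 67)]
[(236, -88, 73, 45), (237, -91, 72, 64), (238, -94, 71, 73), (239, -97, 69, 89), (240, -100, 68, 105), (241, -102, 68, 102), (242, -104, 68, 107), (243, -106, 67, 106), (244, -108, 67, 103), (245, -104, 74, 2)]
```

Emit:
carry_out(commands=[[-0.5,0,0,0,0,0,0],[-0.8,0,0,0,0,0,0],[0,0,0.4,0,0,0,0],[0,0,0.3,0,0,0,0],[0.3,0,0,0,0,0,0],[0.08,0,0,0,0,0,0],[0.08,0,0,0,0,0,0],[0,0,0,0,0,0,0]])

```text
time_s: 6.3
tcp_pos: [404.1, -262.0, 129.4]
orientation: [0.998, -0.067, -0.0, -0.0]
wrist_force: [-0.8, 0.5, 0.3]
opening: -0.1
finger_force: 0.7
```

Emit:
carry_out(commands=[[0.08,0,0,0,0,0,0],[0.08,0,0,0,0,0,0],[0,0,0,0,0,0,0]])

```text
time_s: 6.6
tcp_pos: [408.2, -262.6, 129.6]
orientation: [0.998, -0.067, 0.0, 0.0]
wrist_force: [-3.1, 0.2, 1.4]
opening: -0.3
finger_force: 1.0
```

Emit:
carry_out(commands=[[0.08,0,0,0,0,0,0],[0.08,0,0,0,0,0,0],[0,0,0,0,0,0,0]])

```text
time_s: 6.9
tcp_pos: [412.2, -263.1, 129.4]
orientation: [0.998, -0.067, 0.0, 0.0]
wrist_force: [-1.8, -0.1, 0.2]
opening: -0.1
finger_force: 0.8
```

Run:
```python
from h import *
move([-90,-55,75])
p,Rm,t=cam("top"); im,d=snap("top","3"); Q=toch(cloud("top",d)); print([(r,*Q[r,245].round().astype(int).tolist()) for r in range(236,246)])
im,d=snap("scene","3"); Q=toch(cloud("scene",d)); 
m=(d>0)&(Q[...,0]<-85)&(Q[...,0]>-135)&(Q[...,1]<-20)&(Q[...,1]>-140)&(Q[...,2]>110)&(Q[...,2]<215); q=Q[m]; print(len(q)); print(q[q[:,2].argsort()][:40:3].round().tolist())
```

```text
t 6.9 ch [-110.2  -56.    74.4] rel tool mm [20.2 -1.  -0.6] rot deg [ 0.   -0.02 -0.07] F [-1.7 -0.3  0.2]
[(236, -92, 69, 107), (237, -94, 69, 105), (238, -96, 69, 105), (239, -98, 69, 102), (240, -93, 75, -1), (241, -95, 75, -1), (242, -97, 75, -1), (243, -100, 74, -1), (244, -102, 74, -3), (245, -104, 74, -5)]
262
[[-102.0, -61.0, 118.0], [-98.0, -69.0, 143.0], [-97.0, -80.0, 149.0], [-98.0, -70.0, 151.0], [-103.0, -78.0, 152.0], [-105.0, -81.0, 154.0], [-97.0, -85.0, 157.0], [-117.0, -82.0, 158.0], [-121.0, -85.0, 161.0], [-95.0, -71.0, 162.0], [-99.0, -86.0, 164.0], [-121.0, -88.0, 165.0], [-99.0, -72.0, 166.0], [-98.0, -68.0, 167.0]]
```

Emit:
carry_out(commands=[[0.08,0,0,0,0,0,0],[0.08,0,0,0,0,0,0],[0,0,0,0,0,0,0]])

```text
time_s: 7.3
tcp_pos: [416.1, -263.6, 129.4]
orientation: [0.998, -0.067, 0.0, 0.0]
wrist_force: [-1.6, -0.7, 2.0]
opening: 0.1
finger_force: 0.8
```

Emit:
carry_out(commands=[[0.06,0,0,0,0,0,0],[0.04,0,0,0,0,0,0],[0,0,0,0,0,0,0]])

```text
time_s: 7.6
tcp_pos: [418.5, -264.0, 129.4]
orientation: [0.998, -0.067, 0.0, -0.0]
wrist_force: [-1.6, -0.4, 1.5]
opening: 0.0
finger_force: 0.9
```

Emit:
carry_out(commands=[[0.04,0,0,0,0,0,0],[0.03,0,0,0,0,0,0],[0,0,0,0,0,0,0]])

```text
time_s: 7.9
tcp_pos: [420.1, -264.2, 129.4]
orientation: [0.998, -0.067, 0.0, -0.0]
wrist_force: [-2.1, 0.1, 1.6]
opening: 0.4
finger_force: 1.0
```

Emit:
carry_out(commands=[[0.05,0,0,0,0,0,0],[0,0,0,0,0,0,0]])

```text
time_s: 8.1
tcp_pos: [421.4, -264.4, 129.4]
orientation: [0.998, -0.067, 0.0, -0.0]
wrist_force: [-2.4, 0.0, 1.8]
opening: -0.1
finger_force: 1.0
```

Emit:
carry_out(commands=[[0.05,0,0,0,0,0,0],[0,0,0,0,0,0,0]])

```text
time_s: 8.3
tcp_pos: [422.2, -264.5, 129.4]
orientation: [0.998, -0.067, -0.0, -0.0]
wrist_force: [-4.6, -0.1, 2.4]
opening: 0.1
finger_force: 2.5
```

Emit:
carry_out(commands=[[0.04,0,0,0,0,0,0],[0,0,0,0,0,0,0]])

```text
time_s: 8.5
tcp_pos: [422.4, -264.5, 129.3]
orientation: [0.998, -0.067, -0.001, -0.0]
wrist_force: [-9.3, 1.0, 5.7]
opening: 0.1
finger_force: 4.7
```

Emit:
carry_out(commands=[[-0.4,0,0,0,0,0,0],[-0.6,0,-0.2,0,0,0,0],[0,0,-0.8,0,0,0,0],[0,0,-1,0,0,0,0],[0,0,-1,0,0,0,0],[0,0,-1,0,0,0,0],[0,0,-1,0,0,0,0],[0,0,-1,0,0,0,0],[0,0,-1,0,0,0,0],[0,0,-0.6,0,0,0,0],[0.5,-0.3,0,0,0,0,0],[1,-0.4,0,0,0,0,0],[1,-0.4,0,0,0,0,0],[1,-0.4,0,0,0,0,0],[1,-0.4,0,0,0,0,0],[0.8,-0.3,0,0,0,0,0],[0.4,0,0,0,0,0,0],[0,0,0,0,0,0,0]])

```text
time_s: 10.3
tcp_pos: [548.8, -225.1, 317.1]
orientation: [0.998, -0.066, -0.001, -0.001]
wrist_force: [-0.4, 1.1, 0.6]
opening: -0.2
finger_force: 0.0
```

Run:
```python
from h import *
move([20,0,192])
im,d=snap("scene","4"); Q=toch(cloud("scene",d)); im2,d2=snap("top","4"); Q2=toch(cloud("top",d2))
for Q,d in((Q,d),(Q2,d2)):
    m=(d>0)&(Q[...,0]<-79)&(Q[...,0]>-130)&(Q[...,2]>95)&(Q[...,2]<140)
    for lo,hi in((-85,-25),(-14,14),(25,85)):
        q=Q[m&(Q[...,1]>lo)&(Q[...,1]<hi)]
        if len(q): print(lo,len(q),np.percentile(q,[3,50,97],axis=0).round().tolist())
im=cv2.resize(im[130:280,170:330,::-1],None,fx=4,fy=4,interpolation=cv2.INTER_CUBIC); cv2.imwrite("pics/s4c.png",im)
```

```text
t 10.3 ch [ 20.2  -0.3 262.1] rel tool mm [-0.1 -0.2 70.1] rot deg [-0.06  0.12 -0.  ] F [-0.5  1.1  0.6]
-85 120 [[-88.0, -84.0, 101.0], [-84.0, -58.0, 105.0], [-79.0, -28.0, 108.0]]
-14 188 [[-106.0, -13.0, 102.0], [-91.0, -5.0, 119.0], [-80.0, 11.0, 136.0]]
25 92 [[-88.0, 27.0, 103.0], [-84.0, 55.0, 105.0], [-79.0, 82.0, 107.0]]
-85 66 [[-90.0, -83.0, 98.0], [-85.0, -72.0, 104.0], [-79.0, -62.0, 107.0]]
```

View pics/s4c.png

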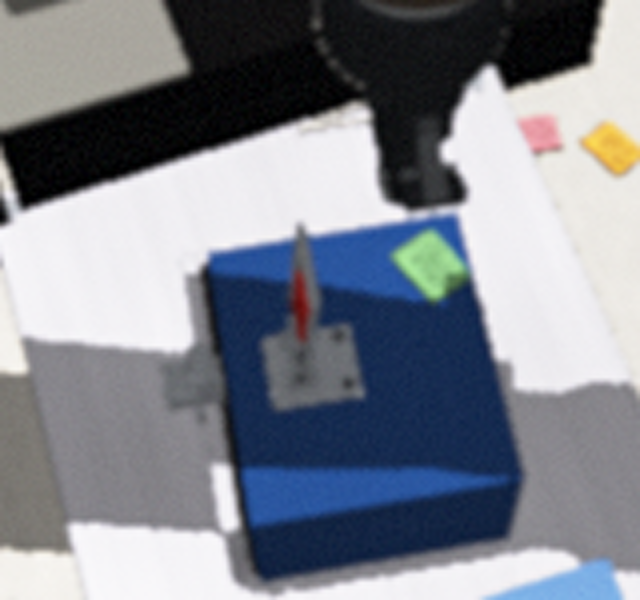

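The door is shut (rail face at x -88), and the lever and bail still stand upright. The lowest gripper point is near crop (430,205). I'll check the true fingertip height from this saved depth.

Run:
```python
from h import *
z=np.load("scene_4.npz"); Q=toch(cloud("scene",z["d"]))
p,Rm,t=cam("scene")
for zz in (262,275,290): c=Rm@tow([20,0,zz])+t; print(zz,(c[:2]/c[2]*p["fx"]+[p["cx"],p["cy"]]).round(1))
m=(Q[...,2]>240)&(Q[...,2]<350)&(Q[...,0]>-10)&(Q[...,0]<60); q=Q[m]; v,u=np.where(m); o=v.argsort()[::-1][:24]; print([(int(v[i]),int(u[i]),*q[i].round().astype(int).tolist()) for i in o]); o=q[:,2].argsort()[:12]; print(q[o].round().tolist())
```

```text
262 [269.5 183.2]
275 [269.7 179.7]
290 [269.9 175.6]
[(181, 268, 14, -11, 290), (180, 269, 9, -39, 342), (180, 268, 14, -10, 292), (180, 267, 14, -5, 285), (180, 266, 12, -5, 285), (179, 269, 9, -38, 344), (179, 268, 9, -31, 333), (179, 267, 14, -5, 288), (179, 266, 12, -6, 290), (178, 269, 9, -38, 347), (178, 268, 9, -31, 336), (178, 267, 14, -5, 291), (178, 266, 12, -6, 293), (178, 265, 10, -4, 291), (177, 268, 9, -32, 341), (177, 267, 8, -27, 333), (177, 266, 11, -5, 296), (177, 265, 10, -5, 296), (176, 268, 9, -32, 343), (176, 267, 8, -28, 337), (176, 266, 12, -5, 299), (176, 265, 10, -3, 297), (175, 268, 9, -31, 346), (175, 267, 9, -25, 336)]
[[-5.0, 302.0, 241.0], [-8.0, 299.0, 242.0], [-8.0, 300.0, 244.0], [-10.0, 300.0, 244.0], [-9.0, 303.0, 245.0], [-7.0, 303.0, 247.0], [-7.0, 299.0, 248.0], [-9.0, 300.0, 250.0], [-9.0, 301.0, 252.0], [-9.0, 302.0, 255.0], [-9.0, 302.0, 258.0], [-9.0, 302.0, 261.0]]
```

Emit:
carry_out(commands=[[0,0,0.5,0,0,0,0],[0,0,0.8,0,0,0,0],[0,0,0.8,0,0,0,0],[0,0,0.5,0,0,0,0],[0,0,0.24,0,0,0,0],[-0.4,0,0,0,0,0,0],[-0.4,0,0,0,0,0,0],[-0.2,0,0,0,0,0,0],[-0.1,0,0,0,0,0,0],[-0.1,0,0,0,0,0,0],[-0.1,0,0,0,0,0,0],[-0.1,0,0,0,0,0,0],[-0.1,0,0,0,0,0,0],[0,0,0,0,0,0,0]])

```text
time_s: 11.8
tcp_pos: [509.9, -220.8, 248.4]
orientation: [0.998, -0.067, -0.0, 0.0]
wrist_force: [0.1, 0.0, -0.8]
opening: 0.1
finger_force: 0.0
```

Run:
```python
from h import *
move([-42,0,191])
im,d=snap("scene","5"); Q=toch(cloud("scene",d)); m=(d>0)&(abs(Q[...,1])<26)&(Q[...,2]>214)&(Q[...,2]<236)&(Q[...,0]<0)&(Q[...,0]>-90); print(m.sum(),np.percentile(Q[m],[5,50,95],axis=0).round().tolist())
```

```text
t 11.8 ch [-18.9  -1.1 193.4] rel tool mm [-23.1  -1.1   2.4] rot deg [ 0.    0.   -0.08] F [ 0.1  0.  -0.8]
69 [[-35.0, -23.0, 219.0], [-33.0, -6.0, 227.0], [-30.0, 19.0, 230.0]]
```

Emit:
carry_out(commands=[[-0.12,0,0,0,0,0,0],[-0.12,0,0,0,0,0,0],[-0.12,0,0,0,0,0,0],[-0.12,0,0,0,0,0,0],[-0.12,0,0,0,0,0,0],[-0.12,0,0,0,0,0,0],[-0.12,0,0,0,0,0,0],[-0.08,0,0,0,0,0,0],[0,0,0,0,0,0,0],[0,0,0,0,0,0,0]])

```text
time_s: 12.85
tcp_pos: [487.3, -217.8, 248.4]
orientation: [0.998, -0.067, 0.0, 0.0]
wrist_force: [0.2, -0.9, 0.5]
opening: -0.2
finger_force: 0.0
```

Run:
```python
from h import *
move([-75,0,265])
im,d=snap("scene","6"); Q=toch(cloud("scene",d)); m=(d>0)&(abs(Q[...,1])<26)&(Q[...,2]>125)&(Q[...,2]<236)&(Q[...,0]<-45)&(Q[...,0]>-130); print(m.sum(),np.percentile(Q[m],[5,50,95],axis=0).round().tolist())
```

```text
t 12.85 ch [-41.7  -1.1 193.4] rel tool mm [-33.3  -1.1 -71.6] rot deg [ 0.   -0.01 -0.08] F [ 0.3 -0.9  0.5]
203 [[-90.0, -23.0, 133.0], [-77.0, -3.0, 191.0], [-52.0, 22.0, 213.0]]
```

Emit:
carry_out(commands=[[0,0,-0.5,0,0,0,0],[0,0,-0.8,0,0,0,0],[0,0,-0.8,0,0,0,0],[0,0,0,0,0,0,0],[0,0,0,0,0,0,0],[0,0,0,0,0,0,0],[0,0,0,0,0,0,0],[0,0,0,0,0,0,0]])

```text
time_s: 13.7
tcp_pos: [487.2, -217.7, 300.2]
orientation: [0.998, -0.067, -0.0, -0.0]
wrist_force: [0.6, -0.4, -0.1]
opening: 0.4
finger_force: 0.0
```

Run:
```python
from h import *
move([-52,0,240])
im,d=snap("scene","7"); Q=toch(cloud("scene",d)); 
cv2.imwrite("pics/s7c.png",cv2.resize(im[170:260,180:280,::-1],None,fx=6.5,fy=6.5,interpolation=cv2.INTER_CUBIC))
m=(d>0)&(abs(Q[...,1])<26)&(Q[...,2]>108)&(Q[...,2]<200)&(Q[...,0]<-78)&(Q[...,0]>-130)
for lo,hi in((-26,-14),(-12,12),(14,26)): q=Q[m&(Q[...,1]>lo)&(Q[...,1]<hi)]; print(lo,len(q),q[np.argsort(q[:,0])][::2].round().astype(int).tolist()[:30])
m=(d>0)&(abs(Q[...,1])<12)&(Q[...,2]>185)&(Q[...,2]<210)&(Q[...,0]>-60)&(Q[...,0]<10);print("lever",np.median(Q[m],axis=0))
```

```text
t 13.7 ch [-41.9  -1.  245.2] rel tool mm [-10.1  -1.    5.3] rot deg [-0.02  0.06 -0.08] F [ 0.7 -0.3 -0.1]
-26 37 [[-104, -14, 123], [-102, -22, 124], [-102, -18, 125], [-101, -25, 125], [-100, -20, 124], [-99, -16, 126], [-98, -21, 126], [-96, -22, 128], [-94, -24, 126], [-93, -20, 126], [-91, -21, 128], [-89, -21, 127], [-87, -23, 125], [-86, -21, 131], [-84, -21, 131], [-83, -23, 128], [-82, -19, 129], [-80, -22, 130], [-78, -23, 132]]
-12 155 [[-107, -3, 116], [-107, 2, 116], [-106, 3, 118], [-106, -9, 117], [-105, -7, 119], [-105, -5, 118], [-104, 0, 118], [-104, 2, 119], [-103, -10, 120], [-103, 8, 122], [-103, 10, 124], [-102, -5, 123], [-102, -2, 127], [-101, 4, 125], [-101, 6, 126], [-101, 9, 125], [-100, -5, 129], [-99, -1, 129], [-99, 7, 122], [-98, 10, 122], [-98, 11, 124], [-98, -11, 108], [-98, 1, 118], [-97, 3, 119], [-97, 6, 118], [-97, 9, 117], [-96, 12, 116], [-96, -2, 119], [-95, -10, 111], [-95, 5, 119]]
14 33 [[-104, 20, 123], [-102, 15, 122], [-102, 19, 123], [-101, 25, 122], [-99, 19, 123], [-99, 23, 125], [-97, 19, 128], [-95, 20, 124], [-93, 20, 123], [-92, 24, 125], [-90, 21, 130], [-87, 21, 129], [-85, 21, 128], [-83, 19, 132], [-81, 20, 129], [-80, 22, 134], [-78, 23, 132]]
lever [-28.47961108  -1.48094246 198.77511972]
```

View pics/s7c.png

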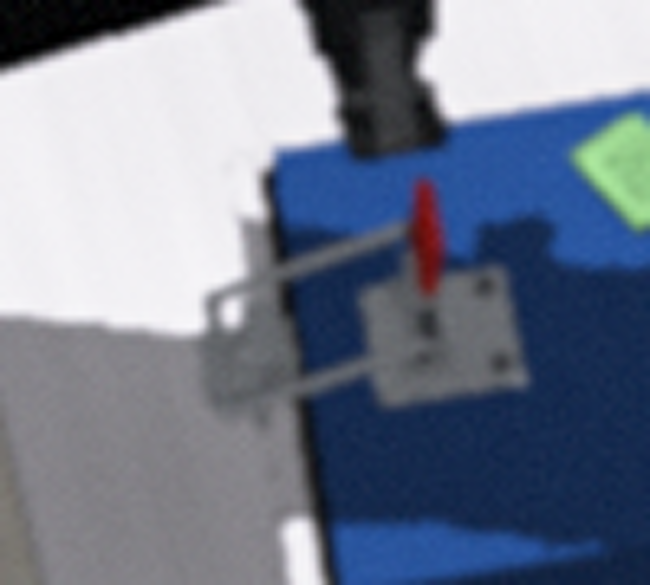

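The bail's bar rests on the keeper's foot outside the lip: bar at crop (212,340), about x -102, z 122. Next I bring the finger in front of the lever.

Emit:
carry_out(commands=[[-0.6,-0.04,0,0,0,0,0],[-0.1,0,0.5,0,0,0,0],[0,0,0.9,0,0,0,0],[0,0,0.9,0,0,0,0],[0,0,0.6,0,0,0,0],[0,0,0.2,0,0,0,0],[0.2,0,0,0,0,0,0],[0.2,0,0,0,0,0,0],[0.2,0,0,0,0,0,0],[0,0,0,0,0,0,0]])

```text
time_s: 14.75
tcp_pos: [485.9, -216.6, 223.7]
orientation: [0.998, -0.067, 0.0, 0.0]
wrist_force: [0.3, 0.2, 0.7]
opening: 0.1
finger_force: 0.0
```

Emit:
carry_out(commands=[[0.15,0,0.02,0,0,0,0],[0.15,0,0.02,0,0,0,0],[0.15,0,0.02,0,0,0,0],[0.15,0,0.05,0,0,0,0],[0.15,0,0.06,0,0,0,0],[0.15,0,0.06,0,0,0,0],[0.15,0,0.06,0,0,0,0],[0,0,0,0,0,0,0]])

```text
time_s: 15.55
tcp_pos: [511.3, -219.9, 215.6]
orientation: [0.998, -0.067, -0.0, -0.0]
wrist_force: [0.2, 0.0, 0.3]
opening: -0.4
finger_force: 0.0
```

Run:
```python
from h import *
move([-13,0,158])
im,d=snap("scene","8"); Q=toch(cloud("scene",d)); r,g,b=[im[...,i].astype(int) for i in range(3)]
m=(d>0)&(r>g+60)&(r>b+60)&(abs(Q[...,1])<20)&(Q[...,2]>120)&(Q[...,2]<215); print(m.sum(),Q[m].mean(0).round(), "a",np.arctan2(*(np.median(Q[m],axis=0)[[0,2]]-[-35,125])))
m=(d>0)&(abs(Q[...,1])<26)&(abs(Q[...,1])>13)&(Q[...,2]>112)&(Q[...,2]<200)&(Q[...,0]<-85)&(Q[...,0]>-130);print("bar",Q[m].min(0).round(),len(Q[m]))
```

```text
t 15.55 ch [-1.760e+01 -1.000e-01  1.606e+02] rel tool mm [ 4.6 -0.1  2.6] rot deg [-0.01  0.03 -0.07] F [0.2 0.  0.3]
1 [ -1.   5. 192.] a 0.46540288741714303
bar [-95. -24. 121.] 33
```

Emit:
carry_out(commands=[[0.15,0,0.08,0,0,0,0],[0.12,0,0.08,0,0,0,0],[0.1,0,0.08,0,0,0,0],[0.1,0,0.09,0,0,0,0],[0,0,0,0,0,0,0]])

```text
time_s: 16.1
tcp_pos: [522.9, -221.5, 207.7]
orientation: [0.998, -0.067, 0.0, 0.0]
wrist_force: [-0.9, -0.1, 2.0]
opening: 0.1
finger_force: 0.9
```

Run:
```python
from h import *
move([-6,0,152])
im,d=snap("scene","9"); Q=toch(cloud("scene",d))
m=(d>0)&(abs(Q[...,1])<26)&(Q[...,2]>105)&(Q[...,2]<200)&(Q[...,0]<-80)&(Q[...,0]>-130)
for lo,hi in((-26,-14),(-12,12),(14,26)): q=Q[m&(Q[...,1]>lo)&(Q[...,1]<hi)]; print(lo,len(q),q[np.argsort(q[:,0])][::3].round().astype(int).tolist()[:22])
cv2.imwrite("pics/s9c.png",cv2.resize(im[190:250,190:270,::-1],None,fx=8,fy=8,interpolation=cv2.INTER_CUBIC))
```

```text
t 16.1 ch [-5.900e+00 -1.000e-01  1.527e+02] rel tool mm [-0.1 -0.1  0.7] rot deg [ 0.   -0.01 -0.07] F [-0.9 -0.2  2. ]
-26 28 [[-91, -21, 123], [-90, -23, 122], [-89, -17, 124], [-87, -22, 124], [-87, -17, 123], [-85, -21, 125], [-83, -23, 124], [-82, -22, 106], [-81, -24, 124], [-80, -20, 128]]
-12 148 [[-106, 3, 119], [-106, 9, 115], [-105, -6, 116], [-104, -11, 112], [-104, -12, 118], [-103, 7, 120], [-103, 12, 118], [-102, -1, 120], [-102, -11, 116], [-101, -10, 118], [-101, 11, 119], [-100, -11, 108], [-100, -11, 115], [-99, 7, 118], [-99, -6, 119], [-98, -11, 108], [-97, 4, 117], [-97, 8, 118], [-96, 11, 117], [-96, -11, 107], [-95, 6, 118], [-94, 10, 119]]
14 13 [[-91, 14, 124], [-88, 20, 122], [-86, 20, 122], [-84, 21, 124], [-81, 21, 127]]
```

View pics/s9c.png

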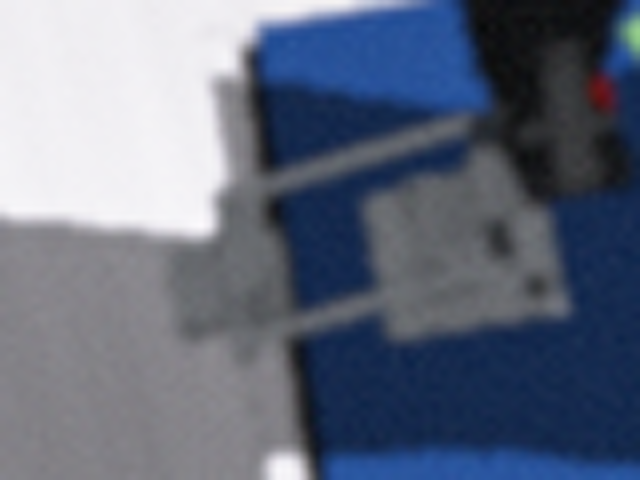

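The bar has been drawn in under the lip (bar at x ≈ -88, z 123; foot visible outside it), so the bail is hooked. Now I press on.

Emit:
carry_out(commands=[[0.09,0,0.08,0,0,0,0],[0.09,0,0.09,0,0,0,0],[0.09,0,0.1,0,0,0,0],[0.08,0,0.1,0,0,0,0],[0.08,0,0.1,0,0,0,0],[0,0,0,0,0,0,0]])

```text
time_s: 16.75
tcp_pos: [533.9, -223.1, 196.6]
orientation: [0.998, -0.067, 0.001, 0.0]
wrist_force: [0.2, 0.6, 6.3]
opening: 0.1
finger_force: 2.8
```

Emit:
carry_out(commands=[[0.08,0,0.12,0,0,0,0],[0.07,0,0.12,0,0,0,0],[0.06,0,0.12,0,0,0,0],[0.06,0,0.12,0,0,0,0],[0,0,0,0,0,0,0]])

```text
time_s: 17.25
tcp_pos: [541.0, -224.0, 184.6]
orientation: [0.998, -0.067, 0.001, 0.0]
wrist_force: [1.7, -0.1, 4.4]
opening: -0.1
finger_force: 2.2
```

Run:
```python
from h import *
move([11,0,130])
```

```text
t 17.25 ch [ 12.3  -0.2 129.6] rel tool mm [-1.3 -0.2 -0.4] rot deg [ 0.02 -0.13 -0.07] F [1.7 0.1 4.4]
```

Emit:
carry_out(commands=[[0.03,0,0.12,0,0,0,0],[0.03,0,0.12,0,0,0,0],[0.03,0,0.12,0,0,0,0],[0.02,0,0.12,0,0,0,0],[0,0,0,0,0,0,0]])

```text
time_s: 17.75
tcp_pos: [543.0, -224.3, 171.8]
orientation: [0.998, -0.067, 0.0, -0.0]
wrist_force: [0.9, -0.7, 1.8]
opening: 0.0
finger_force: 0.7
```

Emit:
carry_out(commands=[[0.03,0,0.12,0,0,0,0],[0,0,0.12,0,0,0,0],[0,0,0.12,0,0,0,0],[0,0,0,0,0,0,0]])

```text
time_s: 18.15
tcp_pos: [542.9, -224.2, 162.0]
orientation: [0.998, -0.067, -0.001, -0.0]
wrist_force: [0.5, -0.1, 0.0]
opening: 0.1
finger_force: 0.0
```

Run:
```python
from h import *
move([16,0,101])
im,d=snap("scene","10"); Q=toch(cloud("scene",d)); r,g,b=[im[...,i].astype(int) for i in range(3)]
m=(d>0)&(r>g+50)&(r>b+50)&(abs(Q[...,1])<20)&(Q[...,2]>105)&(Q[...,2]<215); print(Q[m].round().tolist()[:20])
```

```text
t 18.15 ch [ 1.42e+01 -1.00e-01  1.07e+02] rel tool mm [ 1.8 -0.1  6. ] rot deg [-0.03  0.11 -0.08] F [ 0.5 -0.   0. ]
[[7.0, -8.0, 123.0], [7.0, -9.0, 120.0], [9.0, -10.0, 120.0], [7.0, -11.0, 119.0], [9.0, -11.0, 119.0]]
```

Emit:
carry_out(commands=[[0,0,0.1,0,0,0,0],[0,0,0.1,0,0,0,0],[0,0,0,0,0,0,0]])

```text
time_s: 18.5
tcp_pos: [543.3, -224.3, 157.6]
orientation: [0.998, -0.067, -0.0, -0.0]
wrist_force: [0.1, -0.8, -0.3]
opening: -0.3
finger_force: 0.0
```

Emit:
carry_out(commands=[[0,0,0.06,0,0,0,0],[0,0,0,0,0,0,0]])

```text
time_s: 18.7
tcp_pos: [543.4, -224.3, 156.5]
orientation: [0.998, -0.067, -0.0, -0.0]
wrist_force: [1.3, -0.2, -0.7]
opening: 0.2
finger_force: 0.0
```

Emit:
carry_out(commands=[[0,0,-0.4,0,0,0,0],[0,0,-0.9,0,0,0,0],[0,0,-0.9,0,0,0,0],[0,0,-0.9,0,0,0,0],[0,0,-0.9,0,0,0,0],[0,0,-0.9,0,0,0,0],[0,0,-0.9,0,0,0,0],[-0.8,0,0,0,0,0,0],[-0.9,0,0,0,0,0,0],[-0.9,0,0,0,0,0,0],[-0.9,0,0,0,0,0,0],[-0.9,0,0,0,0,0,0],[-0.9,0,0,0,0,0,0],[-0.6,0,0,0,0,0,0],[0,0,0,0,0,0,0]])

```text
time_s: 20.2
tcp_pos: [396.1, -204.5, 303.5]
orientation: [0.998, -0.067, 0.001, 0.001]
wrist_force: [0.5, -0.4, -0.3]
opening: 0.0
finger_force: 0.0
```

Run:
```python
from h import *
move([0,0,200])
im,d=snap("scene","11"); Q=toch(cloud("scene",d)); r,g,b=[im[...,i].astype(int) for i in range(3)]
m=(d>0)&(r>g+50)&(r>b+50)&(abs(Q[...,1])<20)&(Q[...,2]>100)&(Q[...,2]<215); q=Q[m]; print(len(q),np.polyfit(q[:,0],q[:,2],1),q.min(0),q.max(0))
m=(d>0)&(abs(abs(Q[...,1])-50)<30)&(Q[...,2]>98)&(Q[...,2]<110)&(Q[...,0]<-78)&(Q[...,0]>-120); print("rail",np.percentile(Q[m][:,0],[2,50]))
m=(g>r+40)&(g>b+40)&(abs(Q[...,2]-110)<15); print("cassette",Q[m].mean(0), (toch(np.array([586.5,-180.9,166]))))
cv2.imwrite("pics/s11c.png",cv2.resize(im[150:290,160:340,::-1],None,fx=4,fy=4,interpolation=cv2.INTER_CUBIC))
```

```text
t 20.2 ch [-133.9    0.   248.5] rel tool mm [133.8  -0.3  48.8] rot deg [ 0.05 -0.13 -0.11] F [ 0.5 -0.3 -0.3]
157 [ -0.17835207 122.00406143] [  5.40637875 -13.19504182 112.14755498] [ 40.01687387  12.03713516 123.4129556 ]
rail [-84.26634357 -81.13699899]
cassette [ 51.8932841   48.50994873 111.11794364] [ 51.73094775  48.56839553 111.        ]
```

View pics/s11c.png

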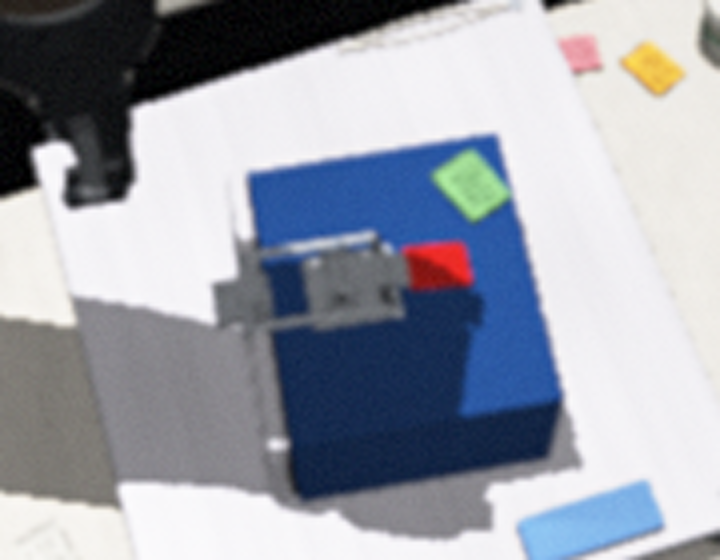

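The lever lies home: its slope of -0.178 is 10° below level, with the paddle at crop (438,265). The bail holds the keeper at (243,300), the door is drawn in to x -84, and the cassette has not moved.

```bash
python3 -c "from station import finish_job; print(finish_job())"
```

```text
the job is handed in; nothing more can be done
None
```

The chamber is closed and handed in at about 20 s: the door was pushed onto the seal (9 N felt), the bail hooked and the lever pressed home at 10° below level; the cassette measured unmoved, and I never went near the mailer or tweezers.

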